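# Stack the stray cartons and hold the dispenser's refill gate open

### The arm

A 6-joint arm with a two-finger parallel gripper is mounted at the origin on the work surface. World frame = base frame: x ahead of the robot, y to its left, z up, the work surface at z = 0. Lengths are in mm, angles in rad, forces in N, time in s.
With the tool pointing down it reaches from about 325 to 850 mm from the base axis. Payload 4.4 kg.
Tool frame: the origin (TCP) lies midway between the tips of the shut fingers; the grasp point (between the pads) lies 19 mm behind it; z points along the fingers, y is the line along which they close (so a half turn about z gives the same grasp; the last joint's range is limited). The gripper opens to 94 mm and grips with 3 to 60 N. Pads are 16 mm wide; open, the fingers measure 119 mm over their backs; the gripper's body (75 mm by 177 mm) begins 78 mm behind the grasp point.
Start: joints at [-1.442, 0.207, 1.542, -0, 1.393, -0.15], TCP at [158.781, -552.644, 205.447] pointing down, gripper open.
Joint ranges: [-2.73, 2.73], [-0.86, 2.22], [0.23, 2.46], [-1.11, 4.25], [0.08, 2.63], [-2.82, 2.82]. Speed limits (rad/s): [2.79, 2.79, 3.14, 3.14, 3.14, 3.14].

### API

Orientations are given as a rotation vector (axis times angle).
In Python, from cell import manip gives the robot as it stands. The module is installed in compiled form; this text tells all that it offers.
- The arm moves only by the tool drive_tool, never from a script. Its argument "deltas" is a list of rows, each a list of 2 entries, a list of its own where there are three numbers: the shift along the tool's x, y, z in cm, then the turn, a rotation vector about the tool's x, y, z in degrees. A call has 1 to 12 rows; each row shifts and turns the commanded pose from where the row before left it, along the tool's axes as they then stand; what a row does not reach is not made up. A row lasts 1/10 s, in which the tool goes at most 50 mm and 8.59 degrees, less where a joint would pass 70% of its speed; a pose out of reach is approached as far as the arm can. A call is refused whole if a number of a shift passes 5 or a number of a turn 8.59, either way. A call with a gripper value outside its range is refused whole. "grip" is the finger opening in cm, from 0 to 9.4, set as the call begins (left out, the last holds). The fingers move at their own pace and stop on an object; the grip force is fixed at half the most. Time passes only in rows, so rows that do not move let the fingers close. It gives the time, the measured TCP pose, the force, the opening and the grip force at its end, in the units of the state.
- manip.state(): the state, without advancing time (a new reading comes with each control period).
- manip.get_image(name): name is "scene" or "top" or "wrist"; returns the picture (400x640x3 uint8, blue, green, red); there is no depth.
- manip.camera_info(name): a dict with "K" (3x3 intrinsics, pixels), "k1" (the pictures are not rectified: a ray, as slopes to the right and down, at radius r is drawn at 1 + k1 r^2 times it, then the intrinsics apply), "R" (3x3) and "t" (3): a world point X has camera coordinates R X + t. Camera axes: x right, y down, z forward; pixel columns grow to the right and rows downward; lengths in mm; the calibration is good to about 2 mm. A picture is of the moment at which its call begins: read the wrist's pose just before it. camera_info takes no time and is no camera call; for the wrist camera it gives the pose at the moment of the call.
- manip.job_done(): hands the job in; it is judged then, once.
The state is a dict: "clock": time; "q": joint angles; "qvel": joint speeds; "joint_torque": joint torques, N m; "tcp_pos": TCP position; "tool_rot": TCP orientation; "ft_force": force on the tool from outside, world axes, zero at the start; "wrist_torque": the same for the moment, N m; "opening": opening from 0.0 (shut) to 1.0 (fully open); "grasp_force": force on a finger pad.
Only numpy, scipy, OpenCV 4.12 (cv2) and the standard library are available. Lean on these libraries where they do the work, as an engineer would, in place of code of your own. Each camera call takes 0.05 s, during which the arm holds its last target. There are 200 camera calls.

### The job

I want to refill the clip dispenser: take the two closed cartons that stand in the way of its gate and set them down (no dropping) squarely, one upon the other, on the carton standing by itself at the side, long sides along long sides. Then pinch the main catch on the dispenser's roof so that the gate springs ajar, pinch the safety catch on the gate's top edge and swing the gate past its detent until it stands wide open, about square to the front, and finish while still holding it there: it falls back if you let go. Leave the other things on the bench where they are.

Things in the scene. Friction and masses are not known exactly. Their poses are not given: they have to be found in the camera images.
- dispenser: sheet-steel clip dispenser, fixed: cabinet 150 deep (x) x 190 wide (y) x 165 mm high; origin at the centre of its underside, front looks to its own -x. The front is a gate hung at its left edge (own +y). Two straps (safety keeper) reach 49 mm forward of the gate at 170 to 179 mm height, around own y = -58 mm. Nothing of it is higher than 220 mm
- main_catch (a point): middle of the main catch, on the roof just behind the gate, 202 mm above the bench; axes of the dispenser. Two upright aluminium finger tabs face each other along y, outer faces 52 mm apart; each is 7 mm thick, 16 mm wide along x, from 184 to 220 mm height. Pinched from above, along y, to 34 mm, they free the gate
- main_left (a joint): inward travel of the main catch's left tab (own +y), m: 0 sprung out, 0.009 fully in; 3 N rising to 5.3 N. The right tab is its mirror image. The gate is freed when both tabs are in by 0.005 or more at once; its spring then throws it ajar. Released tabs spring out again, the gate stays ajar
- safety_catch (a point): middle of the safety catch, on the gate's top edge, 150 mm from the hinge axis, 202 mm above the bench; turns with the gate: axes as the dispenser's when shut, its y always points along the gate to the hinge. Two tabs just like the main catch's, outer faces 52 mm apart along y, pinched to 34 mm in the same way
- safety_left (a joint): inward travel of the safety catch's left tab (nearer the hinge), m: 0 out, 0.009 fully in; same springs. Both tabs must stay in by 0.005 or more while the gate swings from ajar to 0.45 rad. Pinching them while the main catch still holds the gate does nothing
- gate_hinge (a point): point on the gate's upright hinge axis, 202 mm above the bench, axes of the dispenser. The gate is a steel panel that reaches 178 mm from this axis, 8 mm thick, from 12 to 163 mm height
- gate (a joint): gate angle, rad: 0 shut, about 0.25 ajar on the safety catch, 1.57 square to the front, stop at 1.65; opens towards the dispenser's -x, clockwise from above. The hinge spring drives it to 0.5 from both sides (0.35 N m per rad). A spring plunger is to be overcome from 0.55 to 0.8 (about 0.5 N m). Let go beyond that, the gate falls back and rests on the detent near 1.0
- carton_base: the first carton of the column, standing alone beside the dispenser, on either side: closed cardboard box 80 (x) x 50 (y) x 40 mm high, 0.13 to 0.25 kg, origin at the centre of its underside
- carton_a: a closed carton, same size and origin, standing in front of the gate where the gate would swing
- carton_b: the other such carton in front of the gate
- clip_tub: orange plastic open tub 85 x 105 mm, 55 mm high; bystander, origin at the centre of its underside
- bulldog_clip0: silver bulldog clip, about 45 x 38 mm, 25 mm high; bystander, origin at the centre of its underside
- bulldog_clip1: another such clip; bystander, origin at the centre of its underside
- bulldog_clip2: another such clip; bystander, origin at the centre of its underside
- prism: three-sided glass prism paperweight lying on a face, 80 mm long, 50 mm sides, 43 mm high; bystander, origin at the centre of its underside
- card_holder: walnut business card holder 50 x 104 mm, 60 mm high; bystander, origin at the centre of its underside
- stapler: black stapler 150 mm long, 55 mm high; bystander, origin at the centre of its underside
- pen_pot: round dark steel pen pot 76 mm across, 95 mm high, pens reach 150 mm; bystander, origin at the centre of its underside

How it is judged (in metres and radians):
On the way, in this order (a step that is already met when the one before it is completed fails the run):
1. both stray cartons stand squarely on the single carton, one upon the other, let go (((x of carton_a in the frame of carton_base between -0.01 and 0.01 m and y of carton_a in the frame of carton_base between -0.01 and 0.01 m and z of carton_a in the frame of carton_base between 0.036 and 0.044 m and angle between the x axis of carton_a and the x axis of carton_base, either way round below 0.14 rad and x of carton_b in the frame of carton_a between -0.01 and 0.01 m and y of carton_b in the frame of carton_a between -0.01 and 0.01 m and z of carton_b in the frame of carton_a between 0.036 and 0.044 m and angle between the x axis of carton_b and the x axis of carton_a, either way round below 0.14 rad) or (x of carton_b in the frame of carton_base between -0.01 and 0.01 m and y of carton_b in the frame of carton_base between -0.01 and 0.01 m and z of carton_b in the frame of carton_base between 0.036 and 0.044 m and angle between the x axis of carton_b and the x axis of carton_base, either way round below 0.14 rad and x of carton_a in the frame of carton_b between -0.01 and 0.01 m and y of carton_a in the frame of carton_b between -0.01 and 0.01 m and z of carton_a in the frame of carton_b between 0.036 and 0.044 m and angle between the x axis of carton_a and the x axis of carton_b, either way round below 0.14 rad)) and angle between carton_base's own z axis and vertical below 0.1 rad and height (world z) of carton_base below 0.006 m and contact force between the fingers and carton_a below 0.1 N and contact force between the fingers and carton_b below 0.1 N and linear speed of each of carton_a, carton_b below 0.03 m/s), for 0.2 s.
2. the main catch has been pinched and the gate has sprung ajar (value of joint gate above 0.2 rad), for 0.1 s.
3. the gate has been swung past its detent (value of joint gate above 1.1 rad), for 0.05 s.
At the end, for the whole second after the job is handed in: the gate stands still at more than 1.35 rad (77 degrees), held by the fingers (more than 0.5 N of contact with the dispenser's gate or its catch) and by nothing else; the three cartons form one column on the bench, each within 10 mm and 0.14 rad of the one below, released and at rest (all of step 1 and value of joint gate above 1.35 rad and velocity of joint gate between -0.2 and 0.2 rad/s and contact force between the fingers and dispenser above 0.5 N and contact force between each of carton_a, carton_b, carton_base and dispenser below 0.1 N); the arm keeps its last pose, push and grip.
It fails at once if one of the other things on the bench is pushed more than 20 mm from its place (distance of any of clip_tub, bulldog_clip0, bulldog_clip1, bulldog_clip2, prism, card_holder, stapler, pen_pot from where it was at the start of the episode above 0.02 m).
It fails at once if a carton is dropped or thrown (faster than 0.6 m/s out of the fingers) ((linear speed of carton_a above 0.6 m/s and contact force between the fingers and carton_a below 0.05 N) or (linear speed of carton_b above 0.6 m/s and contact force between the fingers and carton_b below 0.05 N)).
It also fails if it takes over 72 s, if anything falls off the work surface, if the arm or the gripper's body presses on something with over 40 N, if the wrist force passes 120 N, or if a joint passes its speed limit or range.

## Working session

There is one attempt and no reset: what is moved stays moved. The work goes in short steps, Python scripts to look and compute and a tool call to move; the robot and the scene stay as the last step left them, time stands still between calls to the robot, and variables do not carry over. Pictures are saved under pics/ and viewed, at most 10 in all, crops included, and the job is handed in when it is done.

Besides the shell and the picture viewer there is one more tool, called after ">>>" as name([rows], argument=value, ...), one row to a line, values as JSON. drive_tool: Moves the arm, as the interface text tells. Its arguments: {"type":"object","properties":{"deltas":{"type":"array"},"grip":{"type":"number"}},"required":["deltas"]}

```bash
mkdir -p pics
cat > h.py <<'E'
import numpy as np, cv2
from scipy.spatial.transform import Rotation as Rn
from cell import manip
def shot(n,f):
    i=manip.camera_info(n); im=manip.get_image(n); cv2.imwrite('pics/'+f,im); np.save('pics/'+f+'.npy',i,allow_pickle=True); return im,i
def ray(i,u,v):
    K=np.array(i['K']);R=np.array(i['R']);t=np.array(i['t'])
    D=np.array([i['k1'],0,0,0,0.]);
    p=cv2.undistortPoints(np.array([[[u,v]]],float),K,D)[0,0]
    d=R.T@np.array([p[0],p[1],1]); return -R.T@t,d
def onz(i,u,v,z):
    c,d=ray(i,u,v); return c+d*(z-c[2])/d[2]
def proj(i,X):
    K=np.array(i['K']);R=np.array(i['R']);t=np.array(i['t'])
    return cv2.projectPoints(np.array([X],float),cv2.Rodrigues(R)[0],t,K,np.array([i['k1'],0,0,0,0.]))[0][0,0]
def tri(rs):
    A=0;b=0
    for c,d in rs:
        d=d/np.linalg.norm(d);P=np.eye(3)-np.outer(d,d);A=A+P;b=b+P@c
    X=np.linalg.solve(A,b); return X
E
python3 - <<'E'
from h import *
for n in('scene','top'):
    im,i=shot(n,n+'0.png'); print(n,i)
print(manip.state())
E
```

```text
scene {'K': array([[406.12165795,   0.        , 321.36550077],
       [  0.        , 406.12165795, 198.90279086],
       [  0.        ,   0.        ,   1.        ]]), 'k1': -0.03157229767887457, 'R': array([[ 0.9990777 ,  0.04042804, -0.01446771],
       [ 0.02641462, -0.8443041 , -0.53521291],
       [-0.03385276,  0.53433712, -0.84459329]]), 't': array([-579.33290596,   55.15963861, 1100.51181637])}
top {'K': array([[514.05832673,   0.        , 316.42102419],
       [  0.        , 514.05832673, 188.51070116],
       [  0.        ,   0.        ,   1.        ]]), 'k1': -0.14300996756773507, 'R': array([[ 0.01280793, -0.99960085,  0.02518112],
       [-0.99745969, -0.01453718, -0.06973401],
       [ 0.07007224, -0.024224  , -0.99724775]]), 't': array([  -9.76018735,  601.64093382, 1339.27651335])}
{'clock': 0.1, 'q': array([-1.44149108e+00,  2.07349863e-01,  1.54276252e+00, -4.07343208e-06,
        1.39351748e+00, -1.50500210e-01]), 'qvel': array([-0.00088107, -0.00069618, -0.00362064, -0.00028084,  0.00024612,
        0.0005124 ]), 'joint_torque': array([ 1.49768034e-04, -3.71864498e+01, -2.82292342e+01,  7.01110368e-02,
        3.11482628e-02, -4.59579519e-05]), 'tcp_pos': array([ 158.69143492, -551.92434189,  204.4214099 ]), 'tool_rot': array([-3.10888054e+00, -4.37802072e-01, -2.75969788e-05]), 'ft_force': array([ 0.31298162, -0.01093961,  0.458006  ]), 'wrist_torque': array([ 0.01257169, -0.02654741, -0.00406225]), 'grasp_force': 0.0, 'opening': 0.9967713331427289}
```

View pics/scene0.png

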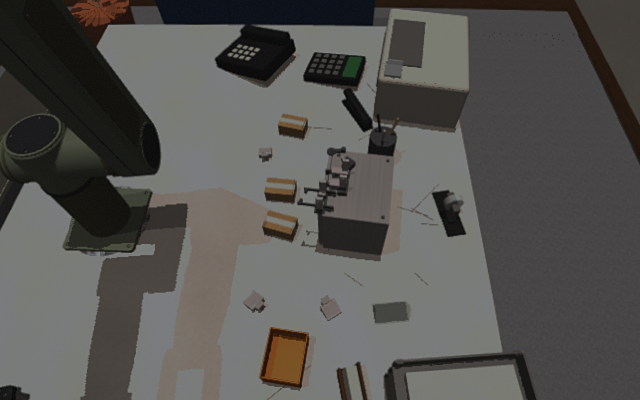

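View pics/top0.png

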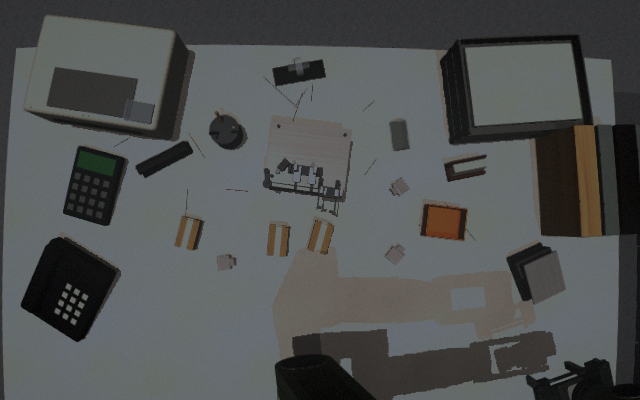

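The scene picture shows the base carton at (293,125), the stray cartons at (281,190) and (280,223), and the dispenser at (355,200). In the top picture these are at (188,232), (278,240), (321,236) and (308,160). Next I'll segment and crop.

Run:
```python
from h import *
for n in('top','scene'):
    im=cv2.imread(f'pics/{n}0.png'); i=np.load(f'pics/{n}0.png.npy',allow_pickle=True).item()
    print(n,'cam',-np.array(i['R']).T@np.array(i['t']))
    hsv=cv2.cvtColor(im,cv2.COLOR_BGR2HSV)
    m=((hsv[...,0]>5)&(hsv[...,0]<25)&(hsv[...,1]>90)&(hsv[...,2]>50)).astype('uint8')*255
    m=cv2.morphologyEx(m,cv2.MORPH_CLOSE,np.ones((9,9)))
    for c in cv2.findContours(m,cv2.RETR_EXTERNAL,cv2.CHAIN_APPROX_NONE)[0]:
        if 200<cv2.contourArea(c)<3000:
            r=cv2.minAreaRect(c); b=cv2.boxPoints(r)
            print(np.round(r[0]),np.round(r[1]),cv2.contourArea(c),[np.round(onz(i,*p,40)[:2]).tolist() for p in b])
im=cv2.imread('pics/top0.png')[110:260,165:365]
cv2.imwrite('pics/c1.png',cv2.convertScaleAbs(cv2.resize(im,None,fx=4,fy=4,interpolation=cv2.INTER_CUBIC),alpha=1.5))
```

```text
top cam [ 506.39148893   31.43250683 1377.79109852]
[278. 240.] [19. 30.] 516.5 [[429.0, 125.0], [505.0, 120.0], [502.0, 71.0], [425.0, 76.0]]
[320. 237.] [19. 30.] 509.5 [[443.0, 21.0], [519.0, 0.0], [506.0, -47.0], [430.0, -27.0]]
[187. 233.] [18. 30.] 497.5 [[447.0, 367.0], [524.0, 349.0], [513.0, 302.0], [437.0, 319.0]]
[444. 222.] [44. 32.] 1202.5 [[482.0, -276.0], [567.0, -286.0], [554.0, -404.0], [469.0, -393.0]]
[588. 180.] [112.  21.] 2165.0 [[788.0, -715.0], [794.0, -781.0], [482.0, -794.0], [479.0, -728.0]]
scene cam [ 614.59692706 -518.05151522  950.62542805]
[284. 357.] [42. 55.] 2122.5 [[464.0, -394.0], [471.0, -280.0], [565.0, -292.0], [553.0, -403.0]]
[279. 224.] [30. 23.] 472.0 [[428.0, -41.0], [439.0, 24.0], [517.0, -3.0], [503.0, -65.0]]
[280. 186.] [30. 15.] 391.0 [[425.0, 73.0], [423.0, 123.0], [504.0, 117.0], [504.0, 67.0]]
[292. 122.] [27. 12.] 274.0 [[436.0, 316.0], [439.0, 366.0], [521.0, 346.0], [517.0, 297.0]]
[100.  13.] [26. 57.] 1111.5 [[-469.0, 975.0], [-230.0, 971.0], [-177.0, 801.0], [-401.0, 803.0]]
```

View pics/c1.png

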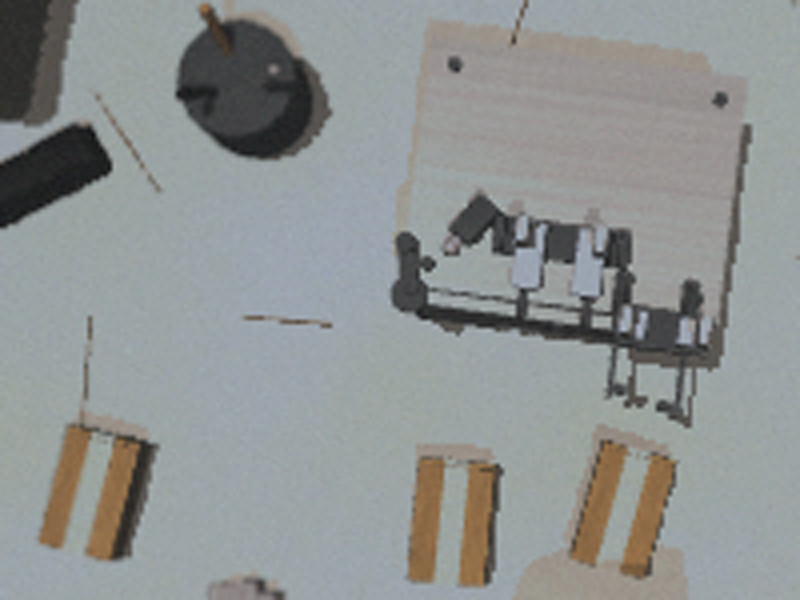

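The crop shows the hinge post at crop (408,292), the safety tabs around (663,328), the main catch tabs around (558,235), and the strap tips near (620,395) and (685,420). I'll compute rough positions, then approach with the wrist camera.

```bash
cat >> h.py <<'E'
def phi():
    R=Rn.from_rotvec(manip.state()['tool_rot']).as_matrix(); return np.arctan2(R[1,0],R[0,0])
def plan(p,ph,n,dz=0):
    """n equal rows from the present measured pose to TCP p, tool yaw ph (keeps turning direction as signed difference)"""
    s=manip.state();R0=Rn.from_rotvec(s['tool_rot']);p0=s['tcp_pos'];p=np.array(p,float)
    dph=(ph-phi()+np.pi)%(2*np.pi)-np.pi
    Rt=Rn.from_matrix([[np.cos(ph),np.sin(ph),0],[np.sin(ph),-np.cos(ph),0],[0,0,-1]])
    rv=(Rt*R0.inv()).as_rotvec()
    rows=[]
    for k in range(n):
        R=Rn.from_rotvec(rv*k/n)*R0; R1=Rn.from_rotvec(rv*(k+1)/n)*R0
        sh=R.inv().apply((p-p0)/n)/10; tu=np.degrees((R.inv()*R1).as_rotvec())
        rows.append([np.round(sh,2).tolist(),np.round(tu,1).tolist()])
    print('pos',np.round(p0,1),'phi',round(phi(),3),'dphi',round(dph,3)); print(str(rows).replace(' ',''))
def st():
    s=manip.state(); print('t',round(s['clock'],2),'tcp',np.round(s['tcp_pos'],1),'phi',round(phi(),4),'tilt',np.round(Rn.from_rotvec(s['tool_rot']).as_matrix()[:2,2],3),'F',np.round(s['ft_force'],1),'op',round(s['opening']*94,1),'g',round(s['grasp_force'],1),'q',np.round(s['q'],2))
E
python3 - <<'E'
from h import *
i=np.load('pics/top0.png.npy',allow_pickle=True).item()
f=lambda u,v,z:np.round(onz(i,165+u/4,110+v/4,z)).tolist()
print('hinge',f(408,292,202),'saf',f(663,328,220),'main',f(558,235,220),'strap',f(620,395,175),f(685,420,175),'front corner',f(720,355,165),'back',f(430,20,165),f(748,80,165))
# base rect center from both views -> height
j=np.load('pics/scene0.png.npy',allow_pickle=True).item()
print(phi()); print(manip.camera_info('wrist'))
plan([430,40,300],2.0,12)
E
```

```text
hinge [600.0, 116.0, 202.0] saf [580.0, -29.0, 220.0] main [632.0, 31.0, 220.0] strap [544.0, -7.0, 175.0] [529.0, -45.0, 175.0] front corner [568.0, -66.0, 165.0] back [766.0, 109.0, 165.0] [733.0, -81.0, 165.0]
0.2798058733183074
{'K': array([[348.48869062,   0.        , 315.90309617],
       [  0.        , 348.48869062, 203.20101382],
       [  0.        ,   0.        ,   1.        ]]), 'k1': 0.016592889992761133, 'R': array([[ 0.27600527, -0.96115559, -0.00101596],
       [-0.92571198, -0.26611139,  0.26877882],
       [-0.25860862, -0.07324388, -0.96320139]]), 't': array([-573.79725228,  -27.24135768,  390.53672312])}
pos [ 158.7 -551.9  204.4] phi 0.28 dphi 1.72
[[[3.54,-4.12,-0.79],[-0.0,-0.0,-8.2]],[[4.09,-3.57,-0.79],[-0.0,-0.0,-8.2]],[[4.56,-2.95,-0.79],[-0.0,-0.0,-8.2]],[[4.93,-2.27,-0.79],[-0.0,-0.0,-8.2]],[[5.2,-1.54,-0.79],[-0.0,-0.0,-8.2]],[[5.37,-0.78,-0.79],[-0.0,-0.0,-8.2]],[[5.43,-0.01,-0.79],[-0.0,-0.0,-8.2]],[[5.37,0.77,-0.79],[-0.0,-0.0,-8.2]],[[5.21,1.53,-0.79],[-0.0,-0.0,-8.2]],[[4.93,2.26,-0.8],[-0.0,-0.0,-8.2]],[[4.56,2.94,-0.8],[-0.0,-0.0,-8.2]],[[4.1,3.56,-0.8],[-0.0,-0.0,-8.2]]]
```

Run:
```python
from h import *
plan([430,40,290],2.98,20)
```

```text
pos [ 158.7 -551.9  204.4] phi 0.28 dphi 2.7
[[[2.12,-2.47,-0.42],[-0.0,-0.0,-7.7]],[[2.43,-2.16,-0.42],[-0.0,-0.0,-7.7]],[[2.7,-1.82,-0.42],[-0.0,-0.0,-7.7]],[[2.92,-1.43,-0.42],[-0.0,-0.0,-7.7]],[[3.09,-1.03,-0.42],[-0.0,-0.0,-7.7]],[[3.2,-0.6,-0.42],[-0.0,-0.0,-7.7]],[[3.25,-0.17,-0.42],[-0.0,-0.0,-7.7]],[[3.24,0.27,-0.43],[-0.0,-0.0,-7.7]],[[3.18,0.71,-0.43],[-0.0,-0.0,-7.7]],[[3.05,1.13,-0.43],[-0.0,-0.0,-7.7]],[[2.87,1.53,-0.43],[-0.0,-0.0,-7.7]],[[2.64,1.9,-0.43],[-0.0,-0.0,-7.7]],[[2.36,2.24,-0.43],[-0.0,-0.0,-7.7]],[[2.04,2.54,-0.43],[-0.0,-0.0,-7.7]],[[1.68,2.79,-0.43],[-0.0,-0.0,-7.7]],[[1.29,2.99,-0.43],[-0.0,-0.0,-7.7]],[[0.87,3.14,-0.43],[-0.0,-0.0,-7.7]],[[0.44,3.23,-0.43],[-0.0,-0.0,-7.7]],[[0.01,3.26,-0.43],[-0.0,-0.0,-7.7]],[[-0.43,3.23,-0.43],[-0.0,-0.0,-7.7]]]
```

>>> drive_tool([
  [[2.1,-2.5,-0.6],[0,0,-7.7]],
  [[2.4,-2.2,-0.6],[0,0,-7.7]],
  [[2.7,-1.8,-0.6],[0,0,-7.7]],
  [[2.9,-1.4,-0.6],[0,0,-7.7]],
  [[3.1,-1.0,-0.5],[0,0,-7.7]],
  [[3.2,-0.6,-0.5],[0,0,-7.7]],
  [[3.2,-0.2,-0.4],[0,0,-7.7]],
  [[3.2,0.3,-0.4],[0,0,-7.7]],
  [[3.2,0.7,-0.4],[0,0,-7.7]],
  [[3.0,1.1,-0.4],[0,0,-7.7]],
], grip=9.4)

```text
clock: 1.1
tcp_pos: [294.3, -256.8, 255.2]
tool_rot: [-2.156, -2.285, -0.0]
ft_force: [0.8, 0.2, -0.7]
opening: 1.002
grasp_force: 0.0
```

>>> drive_tool([
  [[2.9,1.5,-0.4],[0,0,-7.7]],
  [[2.6,1.9,-0.4],[0,0,-7.7]],
  [[2.4,2.2,-0.4],[0,0,-7.7]],
  [[2.0,2.5,-0.4],[0,0,-7.7]],
  [[1.7,2.8,-0.4],[0,0,-7.7]],
  [[1.3,3.0,-0.4],[0,0,-7.7]],
  [[0.9,3.1,-0.4],[0,0,-7.7]],
  [[0.4,3.2,-0.4],[0,0,-7.7]],
  [[0,3.3,-0.4],[0,0,-7.7]],
  [[-0.4,3.2,-0.4],[0,0,-7.7]],
  [[0,0,0],[0,0,0]],
  [[0,0,0],[0,0,0]],
])

```text
clock: 2.3
tcp_pos: [430.7, 36.2, 294.9]
tool_rot: [-0.272, -3.128, 0.001]
ft_force: [-0.1, -0.3, 0.7]
opening: 0.999
grasp_force: 0.0
```

Run:
```python
from h import *
st()
im,i=shot('wrist','w1.png')
cv2.imwrite('pics/w1v.png',cv2.convertScaleAbs(cv2.resize(im,(800,500),interpolation=cv2.INTER_CUBIC),alpha=1.5))
hsv=cv2.cvtColor(im,cv2.COLOR_BGR2HSV)
m=((hsv[...,0]>5)&(hsv[...,0]<25)&(hsv[...,1]>90)&(hsv[...,2]>50)).astype('uint8')*255
m=cv2.morphologyEx(m,cv2.MORPH_CLOSE,np.ones((15,15)))
for c in cv2.findContours(m,cv2.RETR_EXTERNAL,cv2.CHAIN_APPROX_NONE)[0]:
    if cv2.contourArea(c)>800:
        r=cv2.minAreaRect(c); b=cv2.boxPoints(r); print(np.round(r[0]),np.round(r[1]),cv2.contourArea(c),[np.round(onz(i,*p,40)[:2]).tolist() for p in b])
```

```text
t 2.3 tcp [430.7  36.2 294.9] phi 2.9679 tilt [-0.001 -0.001] F [-0.1 -0.3  0.7] op 93.9 g 0.0 q [-0.12 -0.17  1.74 -0.    1.57 -1.51]
[ 56. 267.] [ 58. 114.] 5613.0 [[451.0, -392.0], [470.0, -244.0], [553.0, -268.0], [533.0, -424.0]]
[283. 205.] [39. 64.] 2262.0 [[503.0, -50.0], [421.0, -25.0], [434.0, 22.0], [517.0, -0.0]]
[366. 185.] [64. 40.] 2233.0 [[416.0, 76.0], [422.0, 125.0], [506.0, 118.0], [499.0, 66.0]]
[547. 170.] [57. 87.] 2617.0 [[517.0, 272.0], [416.0, 301.0], [445.0, 366.0], [549.0, 341.0]]
```

View pics/w1v.png

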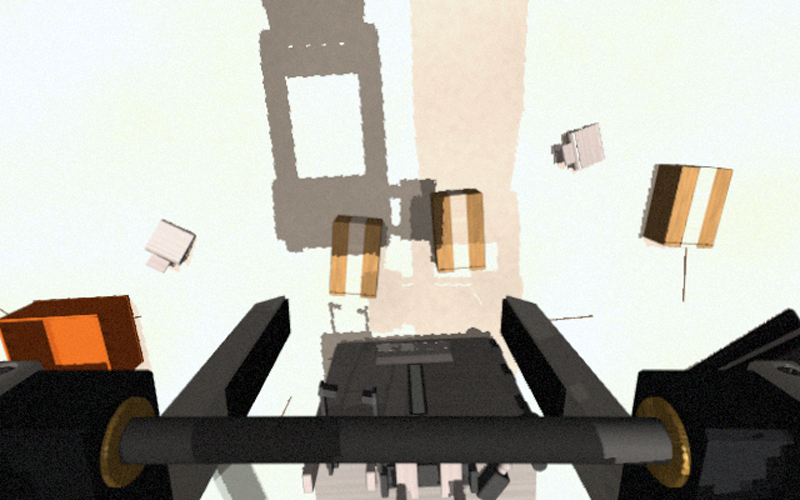

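The wrist view (800 px wide) shows the gripper above the clearing. Carton B is at (357,255), A at (458,230) and the base at (690,205); the strap tips are at (350,310). Both views agree on carton tops at z≈40: A ≈ (463,98) and B ≈ (472,-13). I'll take A first.

Run:
```python
from h import *
plan([463,98,70],np.pi-.08,6)
```

```text
pos [430.6  35.6 294.9] phi 2.967 dphi 0.095
[[[-0.36,1.12,3.75],[-0.0,-0.0,-0.9]],[[-0.37,1.12,3.75],[-0.0,-0.0,-0.9]],[[-0.39,1.11,3.75],[-0.0,-0.0,-0.9]],[[-0.41,1.1,3.75],[-0.0,-0.0,-0.9]],[[-0.42,1.1,3.75],[-0.0,-0.0,-0.9]],[[-0.44,1.09,3.75],[-0.0,-0.0,-0.9]]]
```

>>> drive_tool([
  [[-0.4,1.1,3.7],[0,0,-0.9]],
  [[-0.4,1.1,3.7],[0,0,-0.9]],
  [[-0.4,1.1,3.7],[0,0,-0.9]],
  [[-0.4,1.1,3.8],[0,0,-0.9]],
  [[-0.4,1.1,3.8],[0,0,-0.9]],
  [[-0.4,1.1,3.8],[0,0,-0.9]],
  [[0,0,0],[0,0,0]],
  [[0,0,0],[0,0,0]],
])

```text
clock: 3.15
tcp_pos: [463.0, 96.9, 70.2]
tool_rot: [-0.128, -3.137, 0.001]
ft_force: [0.4, 0.1, 0.8]
opening: 0.997
grasp_force: 0.0
```

```bash
cat >> h.py <<'E'
def boxes(im,i,z,amin=800,xr=(380,560)):
    hsv=cv2.cvtColor(im,cv2.COLOR_BGR2HSV)
    m=((hsv[...,0]>5)&(hsv[...,0]<25)&(hsv[...,1]>60)&(hsv[...,2]>110)).astype('uint8')*255
    m=cv2.morphologyEx(m,cv2.MORPH_CLOSE,np.ones((25,25)))
    for c in cv2.findContours(m,cv2.RETR_EXTERNAL,cv2.CHAIN_APPROX_NONE)[0]:
        if cv2.contourArea(c)>amin:
            r=cv2.minAreaRect(c);b=cv2.boxPoints(r);P=np.array([onz(i,*p,z)[:2] for p in b])
            print(np.round(r[0]),np.round(r[1]),int(cv2.contourArea(c)),np.round(P).tolist(),'c',np.round(P.mean(0),1))
E
python3 - <<'E'
from h import *
st(); im,i=shot('wrist','w2.png'); boxes(im,i,40)
cv2.imwrite('pics/w2v.png',im)
plan([463,98,10],np.pi-.08,4)
E
```

```text
t 3.15 tcp [463.   96.9  70.2] phi 3.0599 tilt [-0.002 -0.001] F [0.4 0.1 0.8] op 93.8 g 0.0 q [ 0.02  0.16  1.91 -0.    1.08 -1.47]
[125. 253.] [114.  61.] 2777 [[436.0, -51.0], [425.0, -13.0], [499.0, -1.0], [512.0, -42.0]] c [468.  -26.6]
pos [464.6  97.   71.7] phi 3.06 dphi 0.002
[[[0.04,0.02,1.54],[-0.0,0.0,-0.0]],[[0.04,0.02,1.54],[-0.0,0.0,-0.0]],[[0.04,0.02,1.54],[-0.0,0.0,-0.0]],[[0.04,0.02,1.54],[-0.0,0.0,-0.0]]]
```

View pics/w2v.png

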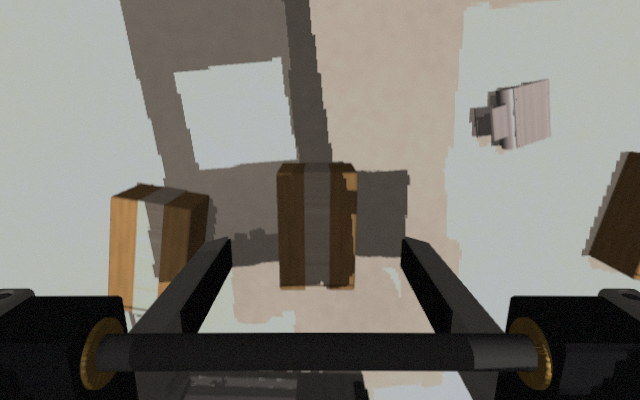

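Carton A lies centred between the fingers at (317,230) and lines up with the tool. I'll descend and grip.

>>> drive_tool([
  [[0,0,2.0],[0,0,0]],
  [[0,0,2.0],[0,0,0]],
  [[0,0,1.5],[0,0,0]],
  [[0,0,0.6],[0,0,0]],
  [[0,0,0],[0,0,0]],
])

```text
clock: 3.7
tcp_pos: [464.8, 97.5, 10.7]
tool_rot: [0.127, 3.137, 0.0]
ft_force: [-0.6, -0.9, 0.3]
opening: 1.003
grasp_force: 0.0
```

>>> drive_tool([
  [[0,0,0],[0,0,0]],
  [[0,0,0],[0,0,0]],
  [[0,0,0],[0,0,0]],
  [[0,0,0],[0,0,0]],
  [[0,0,0],[0,0,0]],
  [[0,0,0],[0,0,0]],
  [[0,0,0],[0,0,0]],
  [[0,0,0],[0,0,0]],
], grip=3.5)

```text
clock: 4.5
tcp_pos: [463.8, 98.0, 9.5]
tool_rot: [-0.125, -3.139, 0.0]
ft_force: [-0.8, -0.0, 0.6]
opening: 0.529
grasp_force: 30.0
```

Run:
```python
from h import *
st()
im,i=shot('top','t1.png'); boxes(im,i,40,300)
# base: corners of top face from the wrist view w1 vs top0
```

```text
t 4.5 tcp [463.8  98.    9.5] phi 3.062 tilt [-0. -0.] F [-0.8 -0.   0.6] op 49.7 g 30.0 q [ 0.03  0.26  1.94 -0.    0.94 -1.47]
[447. 222.] [37. 22.] 415 [[496.0, -293.0], [553.0, -302.0], [540.0, -401.0], [482.0, -392.0]] c [ 517.8 -346.9]
```

Run:
```python
from h import *
i=np.load('pics/w1.png.npy',allow_pickle=True).item()
im=cv2.imread('pics/w1.png')[120:205,510:595]
j=np.load('pics/top0.png.npy',allow_pickle=True).item(); jm=cv2.imread('pics/top0.png')[210:255,170:210]
a=cv2.resize(im,(510,510),interpolation=cv2.INTER_CUBIC)
b=cv2.convertScaleAbs(cv2.resize(jm,None,fx=7,fy=7,interpolation=cv2.INTER_CUBIC),alpha=1.5)
o=np.zeros((510,800,3),'uint8');o[:,:510]=a;o[:b.shape[0],515:515+b.shape[1]]=b;cv2.imwrite('pics/b.png',o)
```

```text
(no output)
```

View pics/b.png

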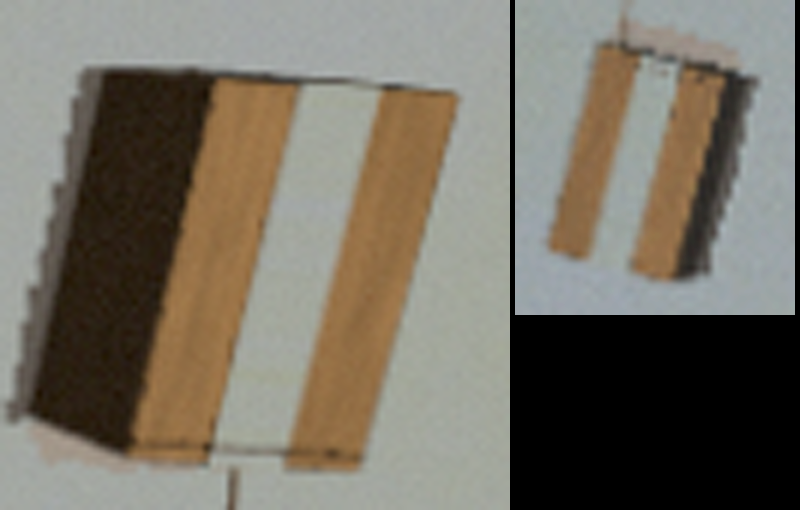

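Run:
```python
from h import *
i=np.load('pics/w1.png.npy',allow_pickle=True).item()
j=np.load('pics/top0.png.npy',allow_pickle=True).item()
# NL(near,+y)... order: near -y, near +y, far +y, far -y
W=[(213,75),(458,93),(362,468),(130,462)]; T=[(675,276),(548,248),(598,43),(727,75)]
P=[]
for w,t in zip(W,T):
    a=(510+(w[0]-.5)/6,120+(w[1]-.5)/6); b=(170+(t[0]-515)/7,210+t[1]/7)
    X=tri([ray(i,*a),ray(j,*b)]); print(np.round(X),np.round(onz(i,*a,40)[:2]),np.round(onz(j,*b,40)[:2])); P.append(onz(i,*a,40)[:2]*.6+onz(j,*b,40)[:2]*.4)
P=np.array(P);print('c',P.mean(0)); d=P[2]+P[3]-P[0]-P[1]; e=P[1]+P[2]-P[0]-P[3]; print(np.arctan2(d[1],d[0]),np.arctan2(-e[0],e[1]))
yaw=np.arctan2(d[1],d[0])
plan([463,98,90],3.062,3)
plan([440,200,130],np.pi+yaw,8)
```

```text
[435. 320.  35.] [433. 318.] [437. 318.]
[446. 367.  39.] [445. 366.] [446. 366.]
[523. 350.  38.] [522. 349.] [523. 349.]
[512. 300.  41.] [512. 301.] [512. 300.]
c [478.64115518 333.544806  ]
-0.21988324847057694 -0.21867742711692195
pos [463.8  98.    9.5] phi 3.062 dphi -0.0
[[[0.03,-0.0,-2.68],[-0.0,-0.0,0.0]],[[0.03,-0.0,-2.68],[-0.0,-0.0,0.0]],[[0.03,-0.0,-2.68],[-0.0,-0.0,0.0]]]
pos [463.8  98.    9.5] phi 3.062 dphi -0.14
[[[0.4,1.25,-1.51],[-0.0,-0.0,1.0]],[[0.42,1.24,-1.51],[-0.0,-0.0,1.0]],[[0.44,1.23,-1.51],[-0.0,-0.0,1.0]],[[0.46,1.22,-1.51],[-0.0,-0.0,1.0]],[[0.48,1.22,-1.51],[-0.0,-0.0,1.0]],[[0.51,1.21,-1.51],[-0.0,-0.0,1.0]],[[0.53,1.2,-1.51],[-0.0,-0.0,1.0]],[[0.55,1.19,-1.51],[-0.0,-0.0,1.0]]]
```

>>> drive_tool([
  [[0,0,-1.5],[0,0,0]],
  [[0,0,-3],[0,0,0]],
  [[0,0,-3],[0,0,0]],
  [[0,0,-2.5],[0,0,0]],
  [[0,0,0],[0,0,0]],
])

```text
clock: 5.05
tcp_pos: [466.8, 98.3, 112.6]
tool_rot: [0.125, 3.131, 0.001]
ft_force: [-0.1, -0.4, -1.2]
opening: 0.529
grasp_force: 30.0
```

Run:
```python
from h import *
st(); plan([479,333.5,95],np.pi-.22,10)
```

```text
t 5.05 tcp [466.8  98.3 112.6] phi 3.0619 tilt [0.008 0.   ] F [-0.1 -0.4 -1.2] op 49.7 g 30.0 q [ 0.03  0.09  1.88  0.    1.16 -1.47]
pos [466.8  98.3 112.6] phi 3.062 dphi -0.14
[[[0.07,2.35,0.18],[0.0,0.0,0.8]],[[0.1,2.35,0.18],[0.0,0.0,0.8]],[[0.13,2.35,0.18],[0.0,0.0,0.8]],[[0.17,2.35,0.18],[0.0,0.0,0.8]],[[0.2,2.35,0.18],[0.0,0.0,0.8]],[[0.23,2.34,0.18],[0.0,0.0,0.8]],[[0.26,2.34,0.18],[0.0,0.0,0.8]],[[0.3,2.34,0.18],[0.0,0.0,0.8]],[[0.33,2.33,0.18],[0.0,0.0,0.8]],[[0.36,2.33,0.18],[0.0,0.0,0.8]]]
```

>>> drive_tool([
  [[0.1,1.5,0.1],[0,0,0.8]],
  [[0.1,2.3,0.2],[0,0,0.8]],
  [[0.1,2.3,0.2],[0,0,0.8]],
  [[0.1,2.3,0.2],[0,0,0.8]],
  [[0.2,2.4,0.2],[0,0,0.8]],
  [[0.2,2.4,0.2],[0,0,0.8]],
  [[0.3,2.4,0.2],[0,0,0.8]],
  [[0.3,2.4,0.2],[0,0,0.8]],
  [[0.3,2.4,0.2],[0,0,0.8]],
  [[0.3,2.0,0.1],[0,0,0.8]],
  [[0.3,1.0,0],[0,0,0]],
  [[0,0,0],[0,0,0]],
])

```text
clock: 6.25
tcp_pos: [474.2, 333.6, 89.6]
tool_rot: [-0.34, -3.121, 0.002]
ft_force: [0.3, 0.8, -1.6]
opening: 0.532
grasp_force: 30.0
```

>>> drive_tool([
  [[0,0,0],[0,0,0]],
])

```text
clock: 6.35
tcp_pos: [474.7, 332.3, 90.3]
tool_rot: [-0.343, -3.121, 0.003]
ft_force: [-0.1, -0.2, -2.3]
opening: 0.533
grasp_force: 30.0
```

Run:
```python
from h import *
st(); plan([479,333.5,56],np.pi-.22,4)
im,i=shot('wrist','w3.png')
```

```text
t 6.35 tcp [474.7 332.3  90.3] phi 2.9227 tilt [-0.002 -0.002] F [-0.1 -0.2 -2.3] op 50.1 g 30.0 q [ 0.46  0.34  1.63 -0.    1.18 -0.89]
pos [474.7 332.3  90.3] phi 2.923 dphi -0.001
[[[-0.1,0.05,0.86],[-0.0,-0.0,0.0]],[[-0.1,0.05,0.86],[-0.0,-0.0,0.0]],[[-0.1,0.05,0.86],[-0.0,-0.0,0.0]],[[-0.1,0.05,0.86],[-0.0,-0.0,0.0]]]
```

View pics/w3.png

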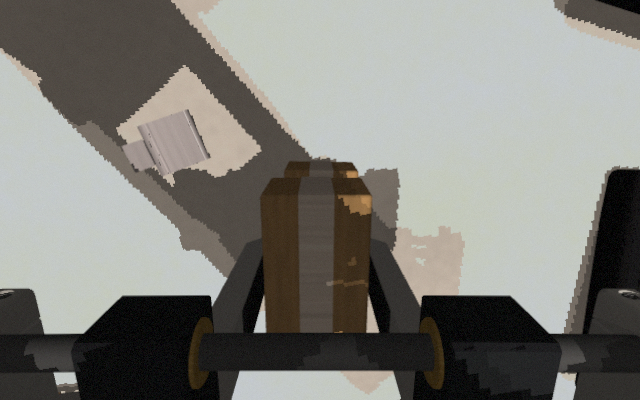

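The held carton A is at (316,250). The near end of the base shows behind and below it at (285..357, 162..178).

Run:
```python
from h import *
i=np.load('pics/w3.png.npy',allow_pickle=True).item()
def box(cx,cy,z0,yaw,n):
    x=np.array([np.cos(yaw),np.sin(yaw)]);y=np.array([-x[1],x[0]])
    for z in(z0,z0+40):
        print(n,z,[np.round(proj(i,[*(np.array([cx,cy])-40*x+s*25*y),z])).tolist() for s in(-1,1)])
box(479,333.5,0,-.22,'base'); box(474.7,332.3,80,-.22,'held')
g=cv2.cvtColor(cv2.imread('pics/w3.png'),cv2.COLOR_BGR2HSV)
for v in(162,166,170,175,185,200): 
    u=np.where((g[v,250:385,1]>70))[0]+250; print(v,u.min() if len(u) else None,u.max() if len(u) else None)
```

```text
base 0 [[286.0, 162.0], [351.0, 162.0]]
base 40 [[281.0, 172.0], [356.0, 172.0]]
held 80 [[270.0, 178.0], [361.0, 178.0]]
held 120 [[258.0, 196.0], [372.0, 196.0]]
162 289 346
166 287 353
170 284 356
175 284 357
185 267 364
200 260 371
```

>>> drive_tool([
  [[-0.1,0.05,1.0],[0,0,0]],
  [[-0.1,0.05,1.0],[0,0,0]],
  [[-0.1,0.1,0.9],[0,0,0]],
  [[-0.1,0,0.6],[0,0,0]],
  [[0,0,0.3],[0,0,0]],
  [[0,0,0],[0,0,0]],
  [[0,0,0],[0,0,0]],
])

```text
clock: 7.1
tcp_pos: [480.0, 334.4, 53.6]
tool_rot: [0.344, 3.122, 0.0]
ft_force: [-0.2, 0.2, -1.1]
opening: 0.53
grasp_force: 30.0
```

>>> drive_tool([
  [[0,0,0.1],[0,0,0]],
  [[0,0,0.1],[0,0,0]],
  [[0,0,0],[0,0,0]],
])

```text
clock: 7.4
tcp_pos: [479.9, 334.3, 51.6]
tool_rot: [0.344, 3.123, 0.0]
ft_force: [-0.7, -0.9, -2.7]
opening: 0.534
grasp_force: 30.0
```

Run:
```python
from h import *
st()
```

```text
t 7.4 tcp [479.9 334.3  51.6] phi 2.9223 tilt [0. 0.] F [-0.7 -0.9 -2.7] op 50.2 g 30.0 q [ 0.46  0.39  1.64  0.    1.1  -0.89]
```

>>> drive_tool([
  [[0,0,0.1],[0,0,0]],
  [[0,0,0.1],[0,0,0]],
  [[0,0,0],[0,0,0]],
  [[0,0,0],[0,0,0]],
])

```text
clock: 7.8
tcp_pos: [480.0, 334.3, 49.5]
tool_rot: [0.344, 3.122, 0.0]
ft_force: [-0.0, 0.7, -1.1]
opening: 0.526
grasp_force: 30.0
```

>>> drive_tool([
  [[0,0,0.1],[0,0,0]],
  [[0,0,0],[0,0,0]],
  [[0,0,0],[0,0,0]],
])

```text
clock: 8.1
tcp_pos: [480.0, 334.3, 49.5]
tool_rot: [0.344, 3.122, 0.0]
ft_force: [-2.7, -1.9, 5.6]
opening: 0.531
grasp_force: 30.0
```

>>> drive_tool([
  [[0,0,0],[0,0,0]],
  [[0,0,0],[0,0,0]],
  [[0,0,0],[0,0,0]],
  [[0,0,0],[0,0,0]],
  [[0,0,0],[0,0,0]],
  [[0,0,-1],[0,0,0]],
  [[0,0,-3],[0,0,0]],
  [[0,0,-4],[0,0,0]],
  [[0,0,-4],[0,0,0]],
  [[0,0,-2],[0,0,0]],
], grip=9.4)

```text
clock: 9.1
tcp_pos: [482.0, 335.4, 193.8]
tool_rot: [0.343, 3.116, 0.006]
ft_force: [-0.6, 0.2, -0.2]
opening: 0.999
grasp_force: 0.0
```

Run:
```python
from h import *
st(); im,i=shot('wrist','w4.png'); boxes(im,i,80)
yaw=-.27; c=np.array([472.5,-13.5])-8*np.array([np.cos(yaw),np.sin(yaw)]); print(c)
plan([*c,120],np.pi+yaw,12)
```

```text
t 9.1 tcp [482.  335.4 193.8] phi 2.9223 tilt [0.007 0.003] F [-0.6  0.2 -0.2] op 94.0 g 0.0 q [ 0.46  0.24  1.53  0.    1.37 -0.89]
[321. 199.] [ 41. 110.] 1337 [[529.0, 311.0], [433.0, 334.0], [441.0, 368.0], [538.0, 347.0]] c [485.4 339.9]
[464.78983283 -11.36614851]
pos [483.4 336.1 196.6] phi 2.922 dphi -0.051
[[[-0.47,-2.87,0.62],[0.0,0.0,0.2]],[[-0.48,-2.86,0.62],[0.0,0.0,0.2]],[[-0.5,-2.86,0.62],[0.0,0.0,0.2]],[[-0.51,-2.86,0.63],[0.0,0.0,0.2]],[[-0.52,-2.85,0.63],[0.0,0.0,0.2]],[[-0.54,-2.85,0.63],[0.0,0.0,0.2]],[[-0.55,-2.85,0.63],[0.0,0.0,0.2]],[[-0.56,-2.85,0.63],[0.0,0.0,0.2]],[[-0.57,-2.84,0.63],[0.0,0.0,0.2]],[[-0.59,-2.84,0.63],[0.0,0.0,0.2]],[[-0.6,-2.84,0.64],[0.0,0.0,0.2]],[[-0.61,-2.84,0.64],[0.0,0.0,0.2]]]
```

>>> drive_tool([
  [[-0.3,-2.0,0.6],[0,0,0.2]],
  [[-0.5,-2.9,0.6],[0,0,0.2]],
  [[-0.5,-2.9,0.6],[0,0,0.2]],
  [[-0.5,-2.9,0.6],[0,0,0.2]],
  [[-0.5,-2.9,0.6],[0,0,0.3]],
  [[-0.5,-2.9,0.6],[0,0,0.3]],
  [[-0.5,-2.9,0.6],[0,0,0.3]],
  [[-0.6,-2.9,0.6],[0,0,0.3]],
  [[-0.6,-2.9,0.6],[0,0,0.3]],
  [[-0.6,-2.9,0.6],[0,0,0.3]],
  [[-0.6,-2.9,0.6],[0,0,0.3]],
  [[-0.6,-2.5,0.6],[0,0,0]],
])

```text
clock: 10.35
tcp_pos: [459.7, -7.4, 115.9]
tool_rot: [-0.424, -3.112, 0.0]
ft_force: [0.6, 0.1, 0.3]
opening: 1.001
grasp_force: 0.0
```

>>> drive_tool([
  [[-0.3,-0.8,0.3],[0,0,0]],
  [[0,0,0],[0,0,0]],
  [[0,0,0],[0,0,0]],
])

```text
clock: 10.65
tcp_pos: [461.1, -13.9, 113.4]
tool_rot: [-0.423, -3.113, -0.001]
ft_force: [0.6, 0.5, 0.6]
opening: 1.0
grasp_force: 0.0
```

```bash
cat >> h.py <<'E'
def midspan(im,rows,sat=70,lo=0,hi=640):
    g=cv2.cvtColor(im,cv2.COLOR_BGR2HSV)
    for v in rows:
        u=np.where((g[v,lo:hi,1]>sat)&(g[v,lo:hi,0]<25)&(g[v,lo:hi,0]>4)&(g[v,lo:hi,2]>30))[0]+lo
        print(v,u.min() if len(u) else None,u.max() if len(u) else None)
E
python3 - <<'E'
from h import *
st(); im,i=shot('wrist','w5.png'); boxes(im,i,40,300)
plan([464.8,-11.4,70],np.pi-.27,3)
E
```

```text
t 10.65 tcp [461.1 -13.9 113.4] phi 2.8716 tilt [-0.     0.001] F [0.6 0.5 0.6] op 94.0 g 0.0 q [-0.22  0.07  1.91  0.    1.17 -1.52]
[320. 225.] [62. 98.] 1291 [[504.0, -48.0], [429.0, -24.0], [441.0, 19.0], [518.0, -0.0]] c [473.1 -13.3]
pos [461.3 -13.7 113.6] phi 2.872 dphi -0.001
[[[-0.09,0.11,1.45],[0.0,0.0,0.0]],[[-0.09,0.11,1.45],[0.0,0.0,0.0]],[[-0.09,0.11,1.45],[0.0,0.0,0.0]]]
```

View pics/w5.png

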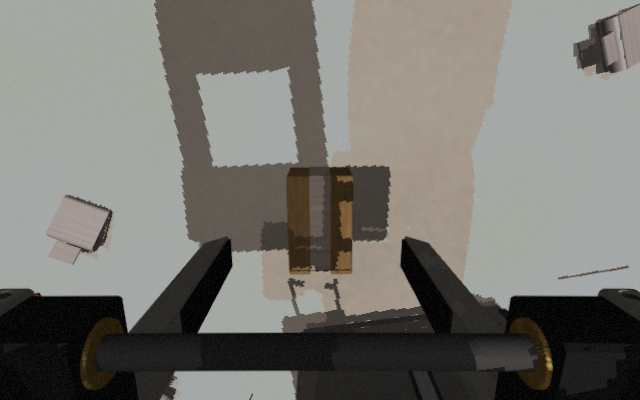

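Carton B is centred at (320,222) and aligned, about 3 mm to the tool's +y side. The strap tips, at (295,283) and (335,283), are clear of it. I'll descend.

>>> drive_tool([
  [[-0.1,0.1,2.5],[0,0,0]],
  [[-0.1,0.1,2.5],[0,0,0]],
  [[-0.1,0.1,2.5],[0,0,0]],
  [[0,0,2.0],[0,0,0]],
  [[0,0,0.8],[0,0,0]],
  [[0,0,0],[0,0,0]],
])

```text
clock: 11.3
tcp_pos: [464.0, -11.5, 9.6]
tool_rot: [-0.42, -3.111, -0.001]
ft_force: [-0.5, 0.3, -0.0]
opening: 1.0
grasp_force: 0.0
```

>>> drive_tool([
  [[0,0,0],[0,0,0]],
  [[0,0,0],[0,0,0]],
  [[0,0,0],[0,0,0]],
  [[0,0,0],[0,0,0]],
  [[0,0,0],[0,0,0]],
  [[0,0,0],[0,0,0]],
  [[0,0,0],[0,0,0]],
], grip=3.5)

```text
clock: 12.0
tcp_pos: [465.0, -12.6, 10.7]
tool_rot: [0.423, 3.113, 0.0]
ft_force: [0.0, -0.4, 2.2]
opening: 0.528
grasp_force: 30.0
```

>>> drive_tool([
  [[0,0,-1.0],[0,0,0]],
  [[0.2,0,-3],[0,0,0]],
  [[0.2,0,-4],[0,0,0]],
  [[0.2,0,-4],[0,0,0]],
  [[0,0,-2.0],[0,0,0]],
  [[0,0,0],[0,0,0]],
  [[0,0,0],[0,0,0]],
])

```text
clock: 12.7
tcp_pos: [458.7, -10.9, 150.2]
tool_rot: [-0.423, -3.113, 0.0]
ft_force: [-0.0, -0.1, -1.6]
opening: 0.531
grasp_force: 30.0
```

Run:
```python
from h import *
st(); im,i=shot('wrist','w6.png')
yaw=-.22; c=np.array([480,334.3])-8.5*np.array([np.cos(yaw),np.sin(yaw)]); print(c)
plan([*c,130],np.pi+yaw,12)
```

```text
t 12.7 tcp [458.7 -10.9 150.2] phi 2.8716 tilt [-0. -0.] F [-0.  -0.1 -1.6] op 49.9 g 30.0 q [-0.21  0.01  1.88 -0.    1.25 -1.51]
[471.70487168 336.1549518 ]
pos [457.8 -10.7 149.1] phi 2.872 dphi 0.05
[[[0.66,2.82,0.16],[-0.0,-0.0,-0.2]],[[0.65,2.82,0.16],[-0.0,-0.0,-0.2]],[[0.64,2.82,0.16],[-0.0,-0.0,-0.2]],[[0.62,2.82,0.16],[-0.0,-0.0,-0.2]],[[0.61,2.83,0.16],[-0.0,-0.0,-0.2]],[[0.6,2.83,0.16],[-0.0,-0.0,-0.2]],[[0.59,2.83,0.16],[-0.0,-0.0,-0.2]],[[0.58,2.83,0.16],[-0.0,-0.0,-0.2]],[[0.56,2.84,0.16],[-0.0,-0.0,-0.2]],[[0.55,2.84,0.16],[-0.0,-0.0,-0.2]],[[0.54,2.84,0.16],[-0.0,-0.0,-0.2]],[[0.53,2.84,0.16],[-0.0,-0.0,-0.2]]]
```

>>> drive_tool([
  [[0.5,1.8,0],[0,0,-0.2]],
  [[0.6,2.8,0],[0,0,-0.2]],
  [[0.6,2.8,0],[0,0,-0.2]],
  [[0.6,2.8,0],[0,0,-0.2]],
  [[0.6,2.8,0.1],[0,0,-0.3]],
  [[0.6,2.8,0.1],[0,0,-0.3]],
  [[0.6,2.8,0.2],[0,0,-0.3]],
  [[0.6,2.8,0.2],[0,0,-0.3]],
  [[0.6,2.8,0.2],[0,0,-0.3]],
  [[0.6,2.8,0.2],[0,0,-0.3]],
  [[0.5,2.8,0.2],[0,0,-0.3]],
  [[0.5,2.4,0.2],[0,0,0]],
])

```text
clock: 13.95
tcp_pos: [468.8, 318.7, 133.3]
tool_rot: [-0.342, -3.118, 0.004]
ft_force: [-0.0, -0.8, -0.7]
opening: 0.532
grasp_force: 30.0
```

>>> drive_tool([
  [[0.4,1.5,0],[0,0,0]],
  [[0,0,0],[0,0,0]],
  [[0,0,0],[0,0,0]],
])

```text
clock: 14.25
tcp_pos: [469.3, 332.8, 135.2]
tool_rot: [-0.343, -3.121, 0.003]
ft_force: [-0.8, 0.0, -1.6]
opening: 0.528
grasp_force: 30.0
```

Run:
```python
from h import *
st(); im,i=shot('wrist','w7.png')
def box(c,z0,yaw,n):
    x=np.array([np.cos(yaw),np.sin(yaw)]);y=np.array([-x[1],x[0]])
    for z in(z0,z0+40):
        print(n,z,[np.round(proj(i,[*(np.array(c)-40*x+s*25*y),z])).tolist() for s in(-1,1)])
p=manip.state()['tcp_pos']
box((480,334.3),0,-.22,'base');box((480,334.3),40,-.22,'A'); box((p[0]+8.3,p[1]-1.9),p[2]-10.5,-.22,'held')
midspan(im,range(150,215,4),70,240,400)
plan([471.7,336.2,96],np.pi-.22,3)
cv2.imwrite('pics/w7v.png',cv2.resize(im[130:330,200:440],None,fx=3,fy=3))
```

```text
t 14.25 tcp [469.3 332.8 135.2] phi 2.9226 tilt [-0.002 -0.002] F [-0.8  0.  -1.6] op 49.7 g 30.0 q [ 0.47  0.27  1.61 -0.    1.26 -0.88]
base 0 [[293.0, 161.0], [348.0, 162.0]]
base 40 [[289.0, 169.0], [352.0, 169.0]]
A 40 [[289.0, 169.0], [352.0, 169.0]]
A 80 [[285.0, 179.0], [358.0, 180.0]]
held 125.14348969714081 [[270.0, 194.0], [360.0, 194.0]]
held 165.1434896971408 [[259.0, 215.0], [370.0, 215.0]]
150 None None
154 None None
158 None None
162 293 347
166 291 349
170 290 352
174 289 354
178 286 356
182 286 357
186 286 357
190 286 357
194 271 360
198 269 362
202 267 364
206 265 366
210 263 368
214 261 370
pos [469.6 332.5 135.6] phi 2.922 dphi -0.0
[[[-0.04,0.14,1.32],[-0.0,-0.0,0.0]],[[-0.04,0.14,1.32],[-0.0,-0.0,0.0]],[[-0.04,0.14,1.32],[-0.0,-0.0,0.0]]]
```

View pics/w7v.png

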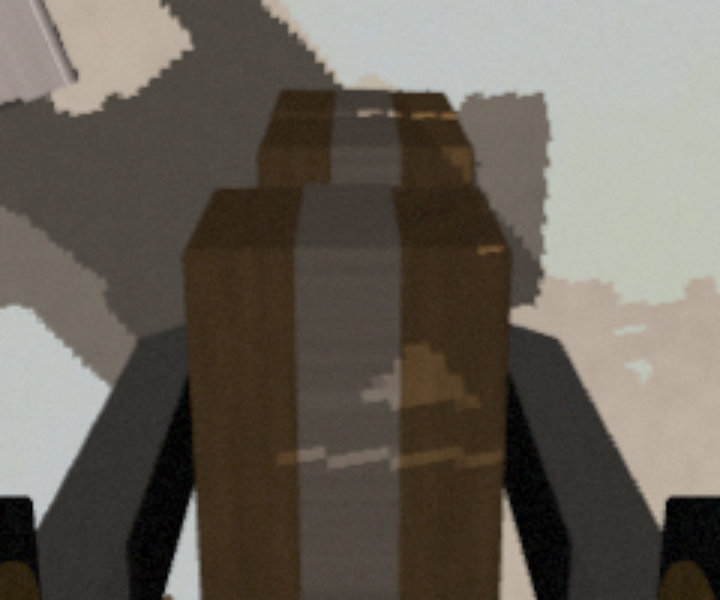

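A sits squarely on the base at crop (280–470, 90–185), and predicted and seen edges agree within 1 px. I'll lower B.

>>> drive_tool([
  [[-0.1,0.2,1.2],[0,0,0]],
  [[0,0.2,1.2],[0,0,0]],
  [[0,0,1.0],[0,0,0]],
  [[0,0,0.5],[0,0,0]],
  [[0,0,0.2],[0,0,0]],
  [[0,0,0],[0,0,0]],
  [[0,0,0],[0,0,0]],
])

```text
clock: 15.0
tcp_pos: [472.2, 337.5, 95.9]
tool_rot: [0.344, 3.122, 0.001]
ft_force: [0.1, -0.3, -1.5]
opening: 0.532
grasp_force: 30.0
```

>>> drive_tool([
  [[0,0,0.1],[0,0,0]],
  [[0,0,0.1],[0,0,0]],
  [[0,0,0],[0,0,0]],
  [[0,0,0],[0,0,0]],
])

```text
clock: 15.4
tcp_pos: [471.9, 337.4, 93.6]
tool_rot: [0.344, 3.123, 0.0]
ft_force: [-0.3, -0.6, -1.0]
opening: 0.529
grasp_force: 30.0
```

>>> drive_tool([
  [[0,-0.1,0.1],[0,0,0]],
  [[0,0,0.1],[0,0,0]],
  [[0,0,0],[0,0,0]],
  [[0,0,0],[0,0,0]],
])

```text
clock: 15.8
tcp_pos: [471.6, 336.3, 91.4]
tool_rot: [-0.344, -3.123, 0.0]
ft_force: [0.3, -0.1, -2.1]
opening: 0.529
grasp_force: 30.0
```

>>> drive_tool([
  [[0,0,0.1],[0,0,0]],
  [[0,0,0],[0,0,0]],
  [[0,0,0],[0,0,0]],
])

```text
clock: 16.1
tcp_pos: [471.9, 336.5, 90.7]
tool_rot: [0.344, 3.122, 0.001]
ft_force: [-0.1, -0.2, 0.5]
opening: 0.529
grasp_force: 30.0
```

>>> drive_tool([
  [[0,0,0.05],[0,0,0]],
  [[0,0,0],[0,0,0]],
  [[0,0,0],[0,0,0]],
])

```text
clock: 16.4
tcp_pos: [471.9, 336.5, 90.7]
tool_rot: [0.344, 3.122, 0.001]
ft_force: [-1.6, -0.8, 5.4]
opening: 0.534
grasp_force: 30.0
```

>>> drive_tool([
  [[0,0,0],[0,0,0]],
  [[0,0,0],[0,0,0]],
  [[0,0,0],[0,0,0]],
  [[0,0,0],[0,0,0]],
  [[0,0,0],[0,0,0]],
  [[0,0,-1],[0,0,0]],
  [[0,0,-3],[0,0,0]],
  [[0,0,-4],[0,0,0]],
  [[0,0,-5],[0,0,0]],
  [[0,0,-4],[0,0,0]],
  [[0,0,-4],[0,0,0]],
  [[0,0,0],[0,0,0]],
], grip=9.4)

```text
clock: 17.6
tcp_pos: [475.0, 338.2, 309.0]
tool_rot: [0.342, 3.11, 0.013]
ft_force: [0.3, 0.8, 0.2]
opening: 1.0
grasp_force: 0.0
```

Run:
```python
from h import *
st(); im,i=shot('wrist','w8.png')
def box(c,z0,yaw,n):
    x=np.array([np.cos(yaw),np.sin(yaw)]);y=np.array([-x[1],x[0]])
    for z in(z0,z0+40):
        print(n,z,[np.round(proj(i,[*(np.array(c)-40*x+s*25*y),z])).tolist() for s in(-1,1)])
box((480,334.3),0,-.22,'base');box((480,334.3),40,-.22,'A'); box((480,334.3),80,-.22,'B')
midspan(im,range(150,270,6),70,240,400)
# TCP for a look at the catches: camera ahead of them
plan([560,60,320],np.pi-.16,12)
```

```text
t 17.6 tcp [475.  338.2 309. ] phi 2.9223 tilt [0.014 0.007] F [0.3 0.8 0.2] op 94.0 g 0.0 q [ 0.47  0.15  1.39  0.    1.58 -0.88]
base 0 [[294.0, 136.0], [330.0, 136.0]]
base 40 [[292.0, 139.0], [331.0, 139.0]]
A 40 [[292.0, 139.0], [331.0, 139.0]]
A 80 [[290.0, 143.0], [333.0, 143.0]]
B 80 [[290.0, 143.0], [333.0, 143.0]]
B 120 [[288.0, 147.0], [335.0, 147.0]]
150 288 335
156 288 335
162 289 335
168 289 334
174 289 334
180 289 335
186 289 334
192 290 334
198 290 334
204 290 334
210 291 334
216 291 334
222 None None
228 None None
234 None None
240 None None
246 None None
252 None None
258 None None
264 None None
pos [473.6 337.4 305.2] phi 2.922 dphi 0.059
[[[-1.21,-2.1,-0.13],[0.0,0.0,-0.3]],[[-1.2,-2.1,-0.13],[0.0,0.0,-0.3]],[[-1.19,-2.11,-0.13],[0.0,0.0,-0.3]],[[-1.17,-2.12,-0.13],[0.0,0.0,-0.3]],[[-1.16,-2.12,-0.13],[0.0,0.0,-0.3]],[[-1.15,-2.13,-0.13],[0.0,0.0,-0.3]],[[-1.14,-2.13,-0.13],[0.0,0.0,-0.3]],[[-1.13,-2.14,-0.13],[0.0,0.0,-0.3]],[[-1.12,-2.15,-0.12],[0.0,0.0,-0.3]],[[-1.11,-2.15,-0.12],[0.0,0.0,-0.3]],[[-1.1,-2.16,-0.12],[0.0,0.0,-0.3]],[[-1.09,-2.16,-0.12],[0.0,0.0,-0.3]]]
```

Run:
```python
from h import *
plan([600,25,265],np.pi-.16,12)
```

```text
pos [473.6 337.4 305.2] phi 2.922 dphi 0.059
[[[-1.59,-2.31,0.33],[0.0,0.0,-0.3]],[[-1.58,-2.32,0.33],[0.0,0.0,-0.3]],[[-1.57,-2.33,0.33],[0.0,0.0,-0.3]],[[-1.56,-2.34,0.33],[0.0,0.0,-0.3]],[[-1.55,-2.34,0.33],[0.0,0.0,-0.3]],[[-1.54,-2.35,0.33],[0.0,0.0,-0.3]],[[-1.52,-2.36,0.33],[0.0,0.0,-0.3]],[[-1.51,-2.37,0.33],[0.0,0.0,-0.3]],[[-1.5,-2.37,0.33],[0.0,0.0,-0.3]],[[-1.49,-2.38,0.33],[0.0,0.0,-0.3]],[[-1.48,-2.39,0.33],[0.0,0.0,-0.3]],[[-1.47,-2.4,0.33],[0.0,0.0,-0.3]]]
```

>>> drive_tool([
  [[-1.6,-2.3,0.3],[0,0,-0.3]],
  [[-1.6,-2.3,0.3],[0,0,-0.3]],
  [[-1.6,-2.3,0.3],[0,0,-0.3]],
  [[-1.6,-2.3,0.3],[0,0,-0.3]],
  [[-1.6,-2.3,0.3],[0,0,-0.3]],
  [[-1.5,-2.4,0.3],[0,0,-0.3]],
  [[-1.5,-2.4,0.3],[0,0,-0.3]],
  [[-1.5,-2.4,0.3],[0,0,-0.3]],
  [[-1.5,-2.4,0.3],[0,0,-0.3]],
  [[-1.5,-2.4,0.3],[0,0,-0.3]],
  [[-1.5,-2.4,0.3],[0,0,-0.3]],
  [[-1.5,-2.4,0.3],[0,0,-0.3]],
])

```text
clock: 18.85
tcp_pos: [598.9, 22.4, 261.9]
tool_rot: [-0.245, -3.129, -0.0]
ft_force: [0.0, 0.3, 0.4]
opening: 1.0
grasp_force: 0.0
```

>>> drive_tool([
  [[0,0,0],[0,0,0]],
  [[0,0,0],[0,0,0]],
  [[0,0,0],[0,0,0]],
])

```text
clock: 19.15
tcp_pos: [599.0, 24.3, 263.2]
tool_rot: [-0.244, -3.13, -0.001]
ft_force: [-0.1, -0.0, 0.8]
opening: 0.999
grasp_force: 0.0
```

Run:
```python
from h import *
st(); im,i=shot('wrist','w9.png')
print('main',proj(i,[632,31,220]),'saf',proj(i,[580,-29,220]),'hinge',proj(i,[600,116,202]), 'v rod rows', im[:,320].mean(1)[200:400:10].round())
```

```text
t 19.15 tcp [599.   24.3 263.2] phi 2.9858 tilt [-0.002  0.001] F [-0.1 -0.   0.8] op 93.9 g 0.0 q [-0.1   0.22  1.4   0.    1.52 -1.52]
main [332.28209877 269.38429244] saf [231.75439817 211.66341225] hinge [443.03981751 200.59419066] v rod rows [ 52.  50.  50.  29.  22.  25. 127. 124. 126. 122. 124. 128. 126. 129.
  34.  36.  39.  93.  26. 192.]
```

>>> drive_tool([
  [[0,-1.5,0],[0,0,0]],
  [[0,-2.0,0],[0,0,0]],
  [[0,-1.5,0],[0,0,0]],
  [[0,0,0],[0,0,0]],
  [[0,0,0],[0,0,0]],
])

```text
clock: 19.7
tcp_pos: [591.9, -26.2, 264.1]
tool_rot: [0.247, 3.132, 0.001]
ft_force: [0.0, 0.6, -0.5]
opening: 1.003
grasp_force: 0.0
```

Run:
```python
from h import *
st(); im,i=shot('wrist','w10.png')
print('main',proj(i,[632,31,220]),'saf',proj(i,[580,-29,220]))
a=cv2.imread('pics/w9.png')[180:330,170:400]; b=im[180:330,200:460]
f=lambda x:cv2.convertScaleAbs(cv2.resize(x,None,fx=3,fy=2,interpolation=cv2.INTER_CUBIC),alpha=1.2)
o=np.zeros((600,800,3),'uint8');A=f(a);B=f(b);o[:300,:A.shape[1]]=A;o[300:,:B.shape[1]]=B;cv2.imwrite('pics/cc.png',o)
```

```text
t 19.7 tcp [591.9 -26.2 264.1] phi 2.9842 tilt [0. 0.] F [ 0.   0.6 -0.5] op 94.3 g 0.0 q [-0.19  0.2   1.42  0.    1.51 -1.6 ]
main [405.32889386 267.58012287] saf [308.43871091 210.03683837]
```

View pics/cc.png

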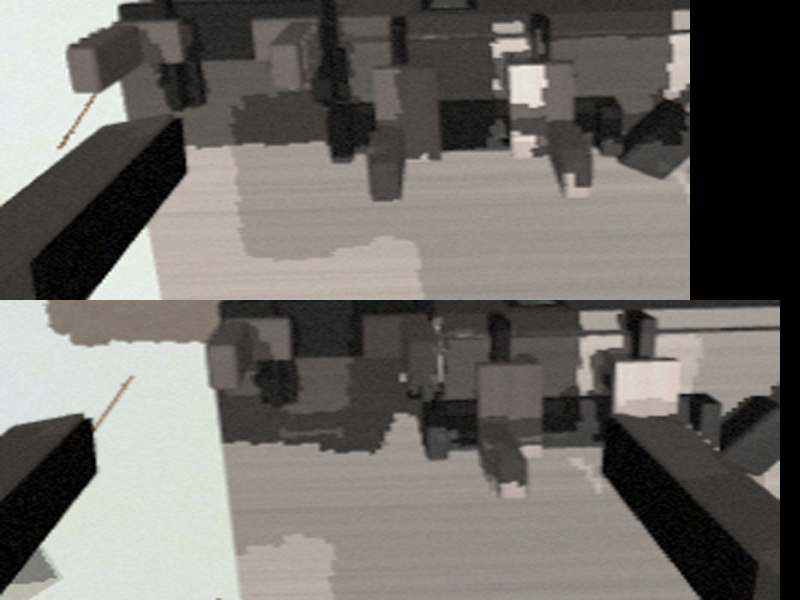

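The composite shows the main catch tab tops at (388,198) and (577,195) in the upper view. The safety tab tops there are at (85,90) and (290,88), and a diagonal block stands near the main left tab at (655,140). Both catches match the predicted points within 2 mm. I'll check the height of the block next to the main catch.

Run:
```python
from h import *
L=lambda f:np.load(f'pics/{f}.npy',allow_pickle=True).item()
a,b,t=L('w9.png'),L('w10.png'),L('top0.png')
v1=lambda u,v:ray(a,170+u/3,180+v/2); v2=lambda u,v:ray(b,200+u/3,180+(v-300)/2); tp=lambda u,v:ray(t,165+u/4,110+v/4)
print('diag low corner',tri([v1(667,178),v2(762,475)]).round(), 'left corner',tri([v1(620,150),v2(720,438)]).round())
print('Ltab top far',tri([v1(388,198),v2(512,495)]).round(),'saf L end',tri([v1(85,90),v2(224,388)]).round(),'saf R',tri([v1(290,88),v2(420,385)]).round())
print('guide left',tri([v1(342,160),v2(436,458)]).round(),'guide right',tri([v1(605,150),v2(710,440)]).round())
for n,u,v in(('tabL',520,232),('tabR',600,238),('sL',612+10,320),('sR',706,335)): print(n,np.round(onz(t,165+u/4,110+v/4,220)))
plan([632,30.5,250],np.pi-.16,4)
```

```text
diag low corner [660.  79. 178.] left corner [641.  67. 184.]
Ltab top far [638.   7. 216.] saf L end [586. -53. 221.] saf R [595.  -9. 212.]
guide left [640.  -9. 175.] guide right [638.  62. 190.]
tabL [634.  52. 220.]
tabR [631.   7. 220.]
sL [585.  -6. 220.]
sR [577. -54. 220.]
pos [591.9 -25.8 264.1] phi 2.985 dphi -0.003
[[[-0.77,1.55,0.35],[0.0,0.0,0.0]],[[-0.77,1.55,0.35],[0.0,0.0,0.0]],[[-0.77,1.55,0.35],[0.0,0.0,0.0]],[[-0.77,1.55,0.35],[0.0,0.0,0.0]]]
```

>>> drive_tool([
  [[-0.7,1.5,0.4],[0,0,0]],
  [[-0.8,1.5,0.4],[0,0,0]],
  [[-0.8,1.5,0.4],[0,0,0]],
  [[-0.7,1.6,0.3],[0,0,0]],
  [[0,0,0],[0,0,0]],
  [[0,0,0],[0,0,0]],
], grip=7.2)

```text
clock: 20.35
tcp_pos: [631.2, 30.4, 248.4]
tool_rot: [-0.243, -3.131, 0.001]
ft_force: [0.1, -0.4, -0.2]
opening: 0.767
grasp_force: 0.0
```

Run:
```python
from h import *
st(); plan([631,30,198],np.pi-.16,4)
```

```text
t 20.35 tcp [631.2  30.4 248.4] phi 2.9867 tilt [-0.001 -0.   ] F [ 0.1 -0.4 -0.2] op 72.1 g 0.0 q [-0.09  0.3   1.34 -0.    1.51 -1.5 ]
pos [631.2  30.4 248.4] phi 2.987 dphi -0.005
[[[0.0,-0.01,1.26],[-0.0,-0.0,0.1]],[[0.0,-0.01,1.26],[-0.0,-0.0,0.1]],[[0.0,-0.01,1.26],[-0.0,-0.0,0.1]],[[0.0,-0.01,1.26],[-0.0,-0.0,0.1]]]
```

>>> drive_tool([
  [[0,0,1.3],[0,0,0]],
  [[0,0,1.3],[0,0,0]],
  [[0,0,1.3],[0,0,0]],
  [[0,0,1.0],[0,0,0]],
  [[0,0,0],[0,0,0]],
  [[0,0,0],[0,0,0]],
])

```text
clock: 20.95
tcp_pos: [630.9, 29.4, 199.5]
tool_rot: [-0.246, -3.131, -0.0]
ft_force: [0.1, -0.8, -0.9]
opening: 0.766
grasp_force: 0.0
```

>>> drive_tool([
  [[0,0,0],[0,0,0]],
  [[0,0,0],[0,0,0]],
  [[0,0,0],[0,0,0]],
  [[0,0,0],[0,0,0]],
  [[0,0,0],[0,0,0]],
  [[0,0,0],[0,0,0]],
], grip=3.2)

```text
clock: 21.55
tcp_pos: [631.6, 29.3, 200.8]
tool_rot: [0.246, 3.131, -0.001]
ft_force: [-0.7, -1.3, 3.9]
opening: 0.348
grasp_force: 14.3
```

Run:
```python
from h import *
st(); t0=cv2.imread('pics/top0.png'); im,i=shot('top','t2.png'); s,_=shot('scene','s2.png')
d=cv2.absdiff(t0,im).max(2)[195:235,255:350]; print((d>40).sum())
d=cv2.absdiff(cv2.imread('pics/scene0.png'),s).max(2)[180:250,295:345]; print((d>40).sum())
```

```text
t 21.55 tcp [631.6  29.3 200.8] phi 2.985 tilt [ 0.001 -0.001] F [-0.7 -1.3  3.9] op 32.7 g 14.3 q [-0.09  0.33  1.4  -0.    1.41 -1.5 ]
1787
1611
```

>>> drive_tool([
  [[0,0,0],[0,0,0]],
  [[0,0,0],[0,0,0]],
  [[0,0,0],[0,0,0]],
  [[0,0,0],[0,0,0]],
  [[0,0,-1.5],[0,0,0]],
  [[0,0,-2.5],[0,0,0]],
  [[0,0,-2.4],[0,0,0]],
  [[0,0,0],[0,0,0]],
], grip=7.2)

```text
clock: 22.45
tcp_pos: [633.4, 29.6, 268.8]
tool_rot: [0.245, 3.124, 0.0]
ft_force: [0.9, -0.2, 0.1]
opening: 0.766
grasp_force: 0.0
```

Run:
```python
from h import *
st(); plan([557,-19,264],2.734,6)
```

```text
t 22.45 tcp [633.4  29.6 268.8] phi 2.9852 tilt [ 0.008 -0.   ] F [ 0.9 -0.2  0.1] op 72.0 g 0.0 q [-0.09  0.29  1.31  0.    1.53 -1.5 ]
pos [633.4  29.6 268.8] phi 2.985 dphi -0.251
[[[1.13,-1.0,0.07],[0.0,0.1,2.4]],[[1.09,-1.05,0.07],[0.0,0.1,2.4]],[[1.04,-1.09,0.07],[0.0,0.1,2.4]],[[1.0,-1.13,0.08],[0.0,0.1,2.4]],[[0.95,-1.17,0.08],[0.0,0.1,2.4]],[[0.9,-1.21,0.08],[0.0,0.1,2.4]]]
```

>>> drive_tool([
  [[1.1,-1.0,0],[0,0,2.4]],
  [[1.1,-1.0,0],[0,0,2.4]],
  [[1.0,-1.1,0.1],[0,0,2.4]],
  [[1.0,-1.1,0.1],[0,0,2.4]],
  [[1.0,-1.2,0.1],[0,0,2.4]],
  [[0.9,-1.2,0.1],[0,0,2.4]],
  [[0,0,0],[0,0,0]],
  [[0,0,0],[0,0,0]],
])

```text
clock: 23.25
tcp_pos: [554.7, -18.2, 259.2]
tool_rot: [-0.635, -3.076, -0.001]
ft_force: [0.3, -0.6, 0.3]
opening: 0.767
grasp_force: 0.0
```

Run:
```python
from h import *
st(); im,i=shot('wrist','w11.png')
j=np.load('pics/w10.png.npy',allow_pickle=True).item(); o=cv2.imread('pics/w10.png')
def edges(x): 
    g=cv2.GaussianBlur(cv2.cvtColor(x,cv2.COLOR_BGR2GRAY),(0,0),1).astype(np.float32); return cv2.magnitude(cv2.Sobel(g,5,1,0),cv2.Sobel(g,5,0,1))
for (u0,u1,v0,v1) in((262,352,182,228),(262,302,182,228),(312,352,182,228)):
    for f,n in((lambda x:cv2.cvtColor(x,cv2.COLOR_BGR2GRAY),'gray'),(edges,'edge')):
        r=cv2.matchTemplate(f(im)[150:290,200:460],f(o)[v0:v1,u0:u1],cv2.TM_CCOEFF_NORMED); _,mx,_,p=cv2.minMaxLoc(r); print(n,u0,round(mx,2),'shift',p[0]+200-u0,p[1]+150-v0)
H=np.array([602,117.5])
for th in(0,.2,.25,.3):
    a=.16+th; S=H+150*np.array([-np.sin(a),-np.cos(a)]); print(th,S.round(1),proj(i,[*S,220]).round())
print('orig in w10',proj(j,[580,-28.8,220]).round())
```

```text
t 23.25 tcp [554.7 -18.2 259.2] phi 2.7342 tilt [-0.001  0.001] F [ 0.3 -0.6  0.3] op 72.1 g 0.0 q [-0.19  0.13  1.52  0.    1.49 -1.35]
gray 262 0.77 shift -1 6
edge 262 0.49 shift -1 7
gray 262 0.8 shift -53 -22
edge 262 0.51 shift -18 37
gray 312 0.76 shift -1 6
edge 312 0.56 shift -1 6
0 [578.1 -30.6] [312. 265.]
0.2 [549.2 -22.9] [306. 224.]
0.25 [542.2 -20.1] [305. 213.]
0.3 [535.4 -16.9] [305. 202.]
orig in w10 [309. 210.]
```

The gate is ajar at about 0.24 rad. The safety catch is near (544,-18), so I'll align to it and descend.

Run:
```python
from h import *
i=np.load('pics/w11.png.npy',allow_pickle=True).item()
S=onz(i,308,216,220);j=np.load('pics/w10.png.npy',allow_pickle=True).item(); print(S, onz(j,308.4,210,220))
plan([S[0],S[1],240],np.pi-.16-.24,2)
```

```text
[544.71206735 -19.20908985 220.        ] [579.97063694 -29.02132536 220.        ]
pos [555.1 -18.1 259.4] phi 2.734 dphi 0.007
[[[0.45,-0.25,0.97],[0.0,-0.0,-0.2]],[[0.46,-0.25,0.97],[0.0,-0.0,-0.2]]]
```

>>> drive_tool([
  [[0.5,-0.3,1.0],[0,0,-0.2]],
  [[0.5,-0.2,1.0],[0,0,-0.2]],
  [[0,0,1.5],[0,0,0]],
  [[0,0,1.5],[0,0,0]],
  [[0,0,1.1],[0,0,0]],
  [[0,0,0],[0,0,0]],
  [[0,0,0],[0,0,0]],
])

```text
clock: 24.0
tcp_pos: [543.7, -19.1, 198.5]
tool_rot: [-0.625, -3.078, -0.0]
ft_force: [0.9, 0.4, 0.4]
opening: 0.764
grasp_force: 0.0
```

>>> drive_tool([
  [[0,0,0],[0,0,0]],
  [[0,0,0],[0,0,0]],
  [[0,0,0],[0,0,0]],
  [[0,0,0],[0,0,0]],
  [[0,0,0],[0,0,0]],
  [[0,0,0],[0,0,0]],
], grip=3.0)

```text
clock: 24.6
tcp_pos: [543.9, -20.3, 199.9]
tool_rot: [0.625, 3.078, -0.004]
ft_force: [-2.1, -4.6, 5.0]
opening: 0.331
grasp_force: 26.1
```

Run:
```python
from h import *
st()
```

```text
t 24.6 tcp [543.9 -20.3 199.9] phi 2.7407 tilt [ 0.    -0.003] F [-2.1 -4.6  5. ] op 31.1 g 26.1 q [-0.19  0.15  1.62 -0.    1.37 -1.36]
```

>>> drive_tool([
  [[0.52,0.01,0],[0,0,2]],
  [[0.78,0.02,0],[0,0,3]],
  [[1.05,0.04,0],[0,0,4]],
  [[1.05,0.04,0],[0,0,4]],
  [[0,0,0],[0,0,0]],
], grip=2.8)

```text
clock: 25.1
tcp_pos: [513.1, -3.2, 199.9]
tool_rot: [-0.971, -2.988, 0.004]
ft_force: [-3.0, -4.8, 5.0]
opening: 0.325
grasp_force: 29.9
```

Run:
```python
from h import *
st()
p=manip.state()['tcp_pos'][:2]; d=p-np.array([603,119.5]); print('r',np.hypot(*d),'theta from pos',np.arctan2(-d[0],-d[1])-.16,'from phi',np.pi-.16-phi())
```

```text
t 25.1 tcp [513.1  -3.2 199.9] phi 2.513 tilt [-0.001 -0.003] F [-3.  -4.8  5. ] op 30.5 g 29.9 q [-0.17  0.08  1.7  -0.    1.36 -1.11]
r 152.0939245056724 theta from pos 0.472671375546727 from phi 0.468600974503103
```

>>> drive_tool([
  [[0.78,0.01,0],[0,0,3]],
  [[1.05,0.03,0],[0,0,4]],
  [[1.05,0.03,0],[0,0,4]],
  [[1.05,0.04,0],[0,0,4]],
  [[1.05,0.04,0],[0,0,4]],
  [[1.05,0.04,0],[0,0,4]],
  [[1.05,0.04,0],[0,0,4]],
  [[0,0,0],[0,0,0]],
])

```text
clock: 25.9
tcp_pos: [466.6, 51.5, 199.8]
tool_rot: [-1.64, -2.676, 0.003]
ft_force: [-5.4, -3.8, 6.8]
opening: 0.323
grasp_force: 29.9
```

Run:
```python
from h import *
st()
p=manip.state()['tcp_pos'][:2]; d=p-np.array([603,119.5]); print('r',np.hypot(*d),'theta from pos',np.arctan2(-d[0],-d[1])-.16,'from phi',np.pi-.16-phi())
```

```text
t 25.9 tcp [466.6  51.5 199.8] phi 2.0421 tilt [-0.003 -0.   ] F [-5.4 -3.8  6.8] op 30.3 g 29.9 q [-0.07 -0.01  1.79 -0.    1.36 -0.55]
r 152.389952974336 theta from pos 0.9482217087244856 from phi 0.9395145736573194
```

>>> drive_tool([
  [[0.78,0.01,0],[0,0,3]],
  [[1.05,0.03,0],[0,0,4]],
  [[1.05,0.03,0],[0,0,4]],
  [[1.05,0.04,0],[0,0,4]],
  [[1.05,0.04,0],[0,0,4]],
  [[1.05,0.04,0],[0,0,4]],
  [[1.05,0.04,0],[0,0,4]],
  [[1.05,0.04,0],[0,0,4]],
  [[0.78,0.02,0],[0,0,3]],
  [[0,0,0],[0,0,0]],
  [[0,0,0],[0,0,0]],
  [[0,0,0],[0,0,0]],
])

```text
clock: 27.1
tcp_pos: [452.1, 137.2, 199.8]
tool_rot: [-2.351, -2.082, 0.004]
ft_force: [-5.1, -2.8, 7.4]
opening: 0.327
grasp_force: 29.9
```

Run:
```python
from h import *
st()
p=manip.state()['tcp_pos'][:2]; d=p-np.array([603,119.5]); print('r',np.hypot(*d),'theta from pos',np.arctan2(-d[0],-d[1])-.16,'from phi',np.pi-.16-phi())
t0=cv2.imread('pics/scene0.png'); im,i=shot('scene','s3.png'); boxes(im,i,120,150)
w,i=shot('wrist','w12.png'); g=cv2.cvtColor(w,cv2.COLOR_BGR2GRAY)
# column top seen from the top camera
im,i=shot('top','t3.png'); 
print(proj(i,[480,334.3,120])); boxes(im,i,120,150)
```

```text
t 27.1 tcp [452.1 137.2 199.8] phi 1.4493 tilt [-0.002 -0.001] F [-5.1 -2.8  7.4] op 30.8 g 29.9 q [ 0.11 -0.01  1.79 -0.    1.36  0.23]
r 151.96797097230254 theta from pos 1.5277698163671514 from phi 1.5323362623889047
[283. 355.] [41. 52.] 1958 [[478.0, -398.0], [484.0, -300.0], [566.0, -311.0], [555.0, -407.0]] c [ 520.8 -354.1]
[90.  8.] [16. 42.] 406 [[-382.0, 844.0], [-220.0, 841.0], [-187.0, 743.0], [-342.0, 745.0]] c [-282.7  793.3]
[179.79809485 233.25448006]
[447. 222.] [39. 29.] 864 [[481.0, -273.0], [554.0, -278.0], [549.0, -376.0], [476.0, -371.0]] c [ 515.  -324.5]
```

Run:
```python
from h import *
for f in('t3','s3'):
    i=np.load(f'pics/{f}.png.npy',allow_pickle=True).item(); im=cv2.imread(f'pics/{f}.png'); p=proj(i,[480,334.3,120]).round(); g=cv2.cvtColor(im,cv2.COLOR_BGR2HSV)
    m=((g[...,0]>4)&(g[...,0]<25)&(g[...,1]>80)).astype('uint8')*255; k=np.zeros_like(m); x,y=p.astype(int); k[y-45:y+45,x-40:x+40]=255; m=cv2.morphologyEx(m&k,cv2.MORPH_CLOSE,np.ones((9,9)))
    c=max(cv2.findContours(m,0,1)[0],key=cv2.contourArea); r=cv2.minAreaRect(c); print(f,p,r,[onz(i,*q,120)[:2].round().tolist() for q in cv2.boxPoints(r)])
st()
```

```text
t3 [180. 233.] ((182.67648315429688, 233.2941436767578), (26.193845748901367, 32.7423095703125), 14.03624439239502) [[448.0, 368.0], [526.0, 350.0], [512.0, 287.0], [434.0, 304.0]]
s3 [291. 102.] ((287.79443359375, 114.121826171875), (47.80677032470703, 36.478485107421875), 85.91438293457031) [[410.0, 374.0], [516.0, 387.0], [537.0, 204.0], [440.0, 192.0]]
t 27.25 tcp [452.1 137.2 199.8] phi 1.4491 tilt [-0.002 -0.001] F [-4.5 -3.2  8.2] op 31.0 g 29.9 q [ 0.11 -0.01  1.79 -0.    1.36  0.23]
```

```bash
python3 -c "
from cell import manip
print(manip.job_done())"
```

```text
the job is handed in; nothing more can be done
None
```

The job is handed in at 27.3 s of the 72 s, though no verdict came back: both cartons stand squarely on the base carton, and the gripper is holding the gate by its safety catch at about 1.53 rad.

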